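# Load the swage bar into its bench holder

## Robot

A 6-joint arm with a two-finger parallel gripper is mounted at the origin on the work surface. World frame = base frame: x ahead of the robot, y to its left, z up, the work surface at z = 0. Lengths are in m, angles in rad, forces in N, time in s.
With the tool pointing down it reaches from about 0.4 to 0.925 m from the base axis. Payload 3.4 kg.
Tool frame: the origin (TCP) lies midway between the tips of the shut fingers; the grasp point (between the pads) lies 19 mm behind it (ctrl.grip_point_offset is the distance from the TCP to the grasp point, in m); z points along the fingers, y is the line along which they close (so a half turn about z gives the same grasp; the last joint's range is limited). The gripper opens to 85 mm and grips with 20 to 120 N. Pads are 22 mm wide; open, the fingers measure 114 mm over their backs; the gripper's body (76 mm by 85 mm) begins 54 mm behind the grasp point. The pads swing forward as they close: fully open they stand 13 mm farther back than shut.
Start: joints at [-1.421, 0.307, 1.506, -0, 1.328, -0.073], TCP at [0.128, -0.561, 0.231] pointing down, gripper open.
Joint ranges: [-3.12, 3.12], [-1.05, 2.28], [0.14, 2.33], [-1.42, 4.57], [0.1, 2.73], [-2.68, 2.68]. Speed limits (rad/s): [2.57, 2.57, 3.14, 3.14, 3.14, 3.14].

## Interface

Orientations are given as a 3x3 rotation matrix whose columns are the frame's x, y, z axes.
In Python, from rig import sensors, get_image, order, ctrl gives the robot as it stands.
- The arm moves only by the tool carry_out, never from a script. Its argument "rows" is one flat list of numbers, 6 for each row, row after row: the shift along the tool's x, y, z scaled (see below), then the turn, a rotation vector about the tool's x, y, z scaled (see below). In form: [tx, ty, tz, rx, ry, rz, tx, ty, tz, rx, ry, rz, ...]. A call has 1 to 8 rows; each row shifts and turns the commanded pose from where the row before left it, along the tool's axes as they then stand; what a row does not reach is not made up. The controller multiplies each number of a shift by 0.25 m and each number of a turn by 0.1 rad. A row lasts 1/12 s, in which the tool goes at most 41.7 mm and 7.16 degrees, less where a joint would pass 70% of its speed; a pose out of reach is approached as far as the arm can. A call with a number of a shift or a turn outside -1 to 1 is refused whole. A call with a gripper value outside its range is refused whole. "grip" is the opening, from 0 (shut) to 1 (fully open), set as the call begins (left out, the last holds). The fingers move at their own pace and stop on an object; the grip force is fixed at half the most. Time passes only in rows, so rows that do not move let the fingers close. It gives the time, the measured TCP pose, the force, the opening and the grip force at its end, in the units of the state.
- sensors.state(): the state, without advancing time (a new reading comes with each control period).
- get_image(name): name is "scene" or "top" or "wrist"; returns a dict with "frame" (384x512x3 uint8, red, green, blue), "depth" (384x512 float32, m along the optical axis (not along the pixel's ray), 0 where there is no reading), "camera_matrix" (3x3 intrinsics, pixels), "pose" (4x4, takes a point from camera to world coordinates). Camera axes: x right, y up, looking along -z (the intrinsics and any distortion apply to the point x, -y, -z); pixel columns grow to the right and rows downward; lengths in m; the calibration is good to about 2 mm. A picture is of the moment at which its call begins.
- order.hand_in(): hands the job in; it is judged then, once.
The state is a dict: "t": time; "joints": joint angles; "joint_vel": joint speeds; "joint_efforts": joint torques, N m; "ee_pos": TCP position; "ee_rot": TCP orientation; "ft_force": force on the tool from outside, world axes, zero at the start; "moment": the same for the moment, N m; "finger_gap": finger opening in m; "finger_force": force on a finger pad.
Only numpy, scipy, OpenCV 4.12 (cv2) and the standard library are available. Lean on these libraries where they do the work, as an engineer would, in place of code of your own. Each camera call takes 0.05 s, during which the arm holds its last target. There are 200 camera calls.

## Task

Feed the grooved aluminium swage bar, nose first, through the channel and under the bridge of the steel holder, and slide it on, feeling for the moment its notch drops over the key hidden under the bridge and it lies flat on the holder's floor; do not force it. Only then swing the clamp arm over and fully down so that its foot rests on the bar's protruding nose. Leave everything else on the bench where it is.

Things in the scene. Friction and masses are not known exactly. Their poses are not given: they have to be found in the camera images.
- bar: The swage bar: aluminium forming bar, 34 mm wide (its x), 160 mm long (its y), 28 mm tall (its z), 0.3 to 0.55 kg, with five cross grooves 4 mm deep of falling width in its top, the widest near the nose. Origin: centre of its underside. Its nose is the end at its -y. It starts lying flat on the bench, nose roughly towards the holder's mouth.
- bar_nose (a point): Middle of the bar's nose end at the level of its underside, 80 mm from the bar's origin along its -y. The underside is cut back by 6 mm over the first 8 mm from the nose; after that square step it is full depth, so the nose must be carried 5 to 9 mm above the floor to pass over the hidden key; set down beyond it, the bar then slides along resting on the key and its tail.
- bar_notch (a point): Middle of the notch in the bar's underside, 66 mm behind the nose: it runs right across (along x), 16 mm wide in y, 6 mm deep, unseen while the bar lies down.
- holder: Steel bar holder screwed to the bench. Origin: underside of its base, below the bridge's middle; z up; the bar is fed along its -y. Base 96 mm (x) by 310 mm (y), its top (the floor) at z 8 mm. Two rails, 5 mm high and 14 mm wide, leave a channel 39 mm wide about x 0, from y +150 (mouth) to y -25 mm. Beyond the bridge, clamp ears up to z 80 mm at y -109 to -141.
- mouth (a point): Open end of the channel, on the floor, 150 mm from the bridge's middle along the holder's +y.
- bridge (a point): Middle of the bridge's underside, 38 mm above the floor. It covers the channel from y +30 to -30 mm of the holder; cheeks 39 mm apart inside, 67 outside; top at z 54. Hidden below it a fixed square key stands across the floor: 10 mm wide in y, 4.5 mm high, its middle anywhere from y -12 to +12, not measured. Over it the bar drops flat; the key then blocks it, with 3 mm play each way.
- clamp (a joint): Angle of the clamp arm about the holder's x axis. 0: level, pointing to +y, its 16 mm rubber foot (82 mm from the hinge) on top of a bar that lies flat; 1.57 upright; more: leaning back from the bridge (limit 2.1; -0.03 with no bar). 0.35 kg, damped, with friction: it stays where left from about 1.3 to 1.95; lower, its weight swings it slowly down. It starts open, leaning back.
- clamp_hinge (a point): The clamp's hinge axis, at y -125, z 66 mm of the holder. The arm is 22 mm wide and 14 mm thick, then has a round black grip, 18 mm across, from 65 to 120 mm from the hinge.
- clamp_end (a point): Middle of the free end of the clamp arm's grip, 120 mm from the hinge.
- jar: Bystander, to be left alone: closed white plastic jar, 48 mm across, 60 mm tall; loose. Origin: centre of its underside.
- bench_block: Bystander, to be left alone: square steel bench block (64 mm) on a 90 mm black rubber base, 38 mm tall, heavy; loose. Origin: centre of its underside.
- file: Bystander, to be left alone: needle tool about 180 mm long with a pale wooden handle, lying flat; loose. Origin near its middle, underneath.
- tweezers: Bystander, to be left alone: steel tweezers, 155 mm long, lying flat; loose. Origin: centre of its underside.
- weight: Bystander, to be left alone: round steel weighted foot, 64 mm across, 50 mm tall; loose. Origin: centre of its underside.
- wood_block: Bystander, to be left alone: plain wooden block 50 x 110 x 30 mm, no grooves; loose. Origin: centre of its underside.
- cup: Bystander, to be left alone: open white cup, 80 mm across, 110 mm tall; loose. Origin: centre of its underside.
Not all that is in view belongs to the job. Of the things that look like the bar, take the one that is farthest to the robot's right at the start.

How it is judged:
By the outcome, as a careful person would: the job done as asked, in the order asked, and still so for the second after the job is handed in, with the robot touching nothing.
It also fails if it takes over 64 s, if anything falls off the work surface, if the arm or the gripper's body presses on something with over 40 N, if the wrist force passes 120 N, or if a joint passes its speed limit or range.

## Working session

There is one attempt and no reset: what is moved stays moved. The work goes in short steps, Python scripts to look and compute and a tool call to move; the robot and the scene stay as the last step left them, time stands still between calls to the robot, and variables do not carry over. Pictures are saved under pics/ and viewed, at most 10 in all, crops included, and the job is handed in when it is done.

Besides the shell and the picture viewer there is one more tool, called in YAML: its name, and indented under it one key for each argument. carry_out: Moves the arm, as the interface text tells. Shifts and turns lie within -1 to 1; 1 stands for 0.25 m of shift or 0.1 rad of turn. Its arguments: {"type":"object","properties":{"rows":{"type":"array"},"grip":{"type":"number"}},"required":["rows"]}

```bash
ls; mkdir -p pics; cat > h.py <<'E'
import numpy as np, cv2
from rig import sensors, get_image, order, ctrl
def grab(n):
    d=get_image(n); np.savez('%s.npz'%n,**{k:d[k] for k in('frame','depth','camera_matrix','pose')}); return d
def load(n): return dict(np.load('%s.npz'%n))
def ray(d,u,v):
    K=d['camera_matrix'];P=d['pose']
    r=np.array([(u-K[0,2])/K[0,0],-(v-K[1,2])/K[1,1],-1.0]); return P[:3,3],P[:3,:3]@r
def onz(d,u,v,z):
    o,r=ray(d,u,v); return o+r*(z-o[2])/r[2]
def cloud(d):
    K=d['camera_matrix'];P=d['pose'];Z=d['depth'];v,u=np.indices(Z.shape)
    p=np.stack([(u-K[0,2])/K[0,0]*Z,-(v-K[1,2])/K[1,1]*Z,-Z],-1)
    w=p@P[:3,:3].T+P[:3,3]; w[Z==0]=np.nan; return w
E
python3 - <<'E'
from h import *
np.set_printoptions(precision=4,suppress=True)
for n in('scene','top','wrist'):
    d=grab(n); print(n,d['camera_matrix'].tolist(),d['pose'].tolist(),[k for k in d])
a=[load(n)['frame'][:,:,::-1] for n in('top','scene')]
cv2.imwrite('pics/a.png',cv2.resize(a[0],(800,600),interpolation=cv2.INTER_CUBIC));cv2.imwrite('pics/b.png',cv2.resize(a[1],(800,600),interpolation=cv2.INTER_CUBIC))
s=sensors.state();print(s); print(ctrl.grip_point_offset,[x for x in dir(ctrl) if x[0]!='_'])
E
```

```text
pics
scene [[451.2685449247764, 0.0, 257.59142120779524], [0.0, 451.2685449247764, 195.51963528330046], [0.0, 0.0, 1.0]] [[-0.22711190406315862, -0.8411380831395262, 0.49082268501483317, 1.2488704672513296], [0.9738234115757033, -0.19129047553314574, 0.12278402598612378, 0.2885365264804367], [-0.009388615439179071, 0.5058603355301408, 0.8625643018566607, 1.3442091500653925], [0.0, 0.0, 0.0, 1.0]] ['frame', 'depth', 'camera_matrix', 'pose']
top [[422.5343737582913, 0.0, 254.9723857922025], [0.0, 422.5343737582913, 193.721093355725], [0.0, 0.0, 1.0]] [[-0.015346108329166636, 0.9846955566128692, -0.1736063297982568, 0.29603119407170614], [-0.9998281550584771, -0.016918115550131462, -0.00757876761710424, 0.08906440778667143], [-0.010399870744925224, 0.17346019183981098, 0.9847859688964832, 1.3637631550513354], [0.0, 0.0, 0.0, 1.0]] ['frame', 'depth', 'camera_matrix', 'pose']
wrist [[267.4192284164764, 0.0, 254.72473923950312], [0.0, 267.4192284164764, 191.6928965152277], [0.0, 0.0, 1.0]] [[0.2228794920437754, 0.9305351054386998, 0.29056694507891745, 0.20068743229314856], [-0.9748442863343577, 0.21330787237351315, 0.06464030464609599, -0.5453764158510432], [-0.0018301441374107485, -0.2976645244728889, 0.9546687810140035, 0.3732008620877312], [0.0, 0.0, 0.0, 1.0]] ['frame', 'depth', 'camera_matrix', 'pose']
{'t': 0.15, 'joints': array([-1.4205,  0.3074,  1.5074,  0.    ,  1.3284, -0.0735]), 'joint_vel': array([ 0.0009, -0.0018, -0.0041, -0.0013, -0.0013,  0.0009]), 'joint_efforts': array([  0.0007, -45.7976, -25.222 ,  -0.0003,   0.0085,   0.    ]), 'ee_pos': array([ 0.1275, -0.5601,  0.2306]), 'ee_rot': array([[ 0.9751,  0.2219, -0.0002],
       [ 0.2219, -0.9751,  0.0015],
       [ 0.0001, -0.0016, -1.    ]]), 'ft_force': array([ 0.4222, -1.7288, -0.7678]), 'moment': array([-0.0161,  0.0411, -0.0048]), 'finger_force': 0.0, 'finger_gap': 0.08541965106066236}
0.0187 ['MotionError', 'grip_point_offset']
```

View pics/a.png

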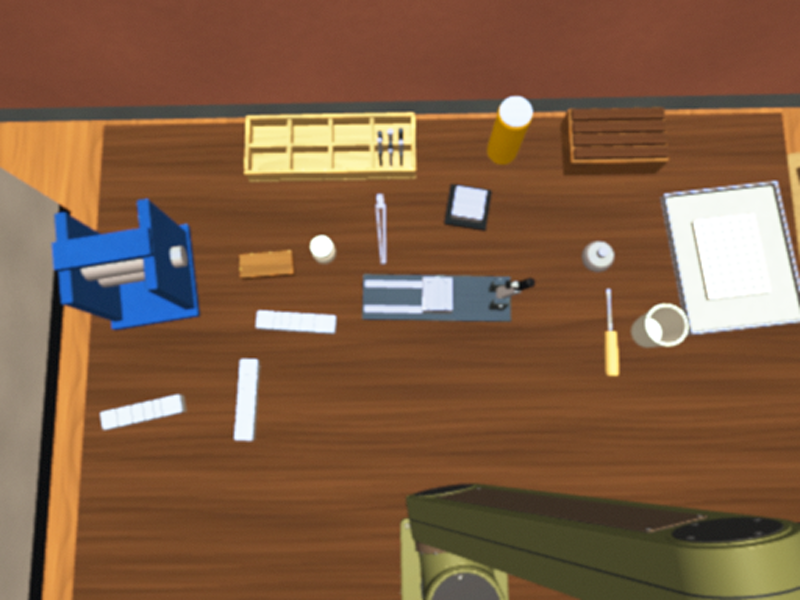

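View pics/b.png

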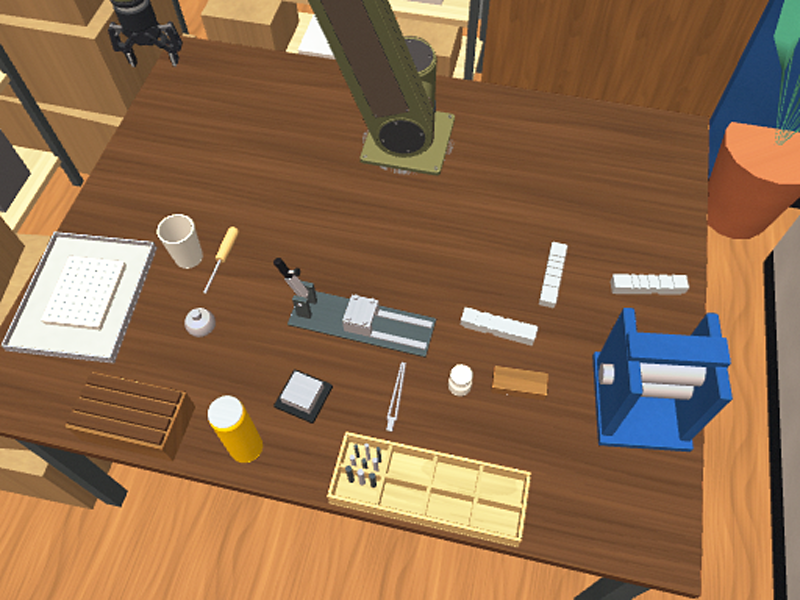

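The top view shows three bars. The one farthest right is at px (296,322), with its nose end towards the holder mouth at (365,297). The bridge is at (437,294), and the clamp is leaning back at (515,288). The scene view agrees: bar at (498,325), bridge at (360,315).

```bash
python3 - <<'E'
from h import *
np.set_printoptions(precision=4,suppress=True)
for n,box in(('top',(150,190,225,220)),('scene',(285,185,350,225))):
    d=load(n); w=cloud(d); f=d['frame'].astype(int); 
    u0,v0,u1,v1=box
    m=np.zeros(f.shape[:2],bool); m[v0:v1,u0:u1]=True
    mm=m&(f.min(2)>140)&(abs(w[:,:,2]-.028)<.012)
    p=w[mm]; print(n,'bar px',mm.sum(),'z',np.percentile(p[:,2],[5,50,95]))
    vv,uu=np.nonzero(mm); q=np.array([onz(d,a,b,.028)[:2] for a,b in zip(uu,vv)])
    (c,s,a)=cv2.minAreaRect((q*1000).astype(np.float32)); print(c,s,a)
    print(cv2.boxPoints((c,s,a)))
d=load('top'); w=cloud(d)
reg=(w[:,:,0]>.4)&(w[:,:,0]<.62)&(w[:,:,1]>-.2)&(w[:,:,1]<.25)
for lo,hi,nm in((.048,.06,'bridge'),(.0105,.017,'rails'),(.004,.012,'floor')):
    mm=reg&(w[:,:,2]>lo)&(w[:,:,2]<hi); k,l,st,ce=cv2.connectedComponentsWithStats(mm.astype(np.uint8))
    for i in range(1,k):
        if st[i,4]>60:
            q=w[l==i][:,:2]; print(nm,st[i],np.median(w[l==i][:,2]),cv2.minAreaRect((q*1000).astype(np.float32)))
ims=[]
for n,b in(('top',(140,160,360,230)),('scene',(160,150,360,240))):
    d=load(n);u0,v0,u1,v1=b;c=d['frame'][v0:v1,u0:u1,::-1];ims.append(cv2.resize(c,(800,int(800*(v1-v0)/(u1-u0))),interpolation=cv2.INTER_CUBIC)[:300])
cv2.imwrite('pics/c.png',np.vstack(ims))
E
```

```text
top bar px 542 z [0.0201 0.0258 0.0309]
(497.37005615234375, 312.9579162597656) (160.83169555664062, 35.631343841552734) 85.4476318359375
[[473.228  234.2098]
 [508.7469 231.3817]
 [521.5121 391.706 ]
 [485.9932 394.5341]]
scene bar px 515 z [0.0195 0.0279 0.0336]
(454.11395263671875, 315.27606201171875) (165.35885620117188, 137.39242553710938) 86.7362289428711
[[380.822  236.6418]
 [517.9916 228.8197]
 [527.4059 393.9103]
 [390.2363 401.7325]]
bridge [270 177  19  22 383] 0.05354970619024235 ((546.4751586914062, 22.91979217529297), (57.16456985473633, 67.70938110351562), 88.75247955322266)
rails [233 176  37   9 130] 0.01242675350657696 ((579.9915771484375, 111.81869506835938), (117.70592498779297, 26.97599983215332), 89.62567901611328)
rails [233 194  37   9 127] 0.012763407735332022 ((522.6748046875, 112.57698059082031), (117.73499298095703, 25.007781982421875), 84.9199447631836)
floor [ 230  175   98   33 1632] 0.00773295043557376 ((543.571044921875, 22.239395141601562), (315.6713562011719, 103.98355865478516), 88.20108032226562)
```

View pics/c.png

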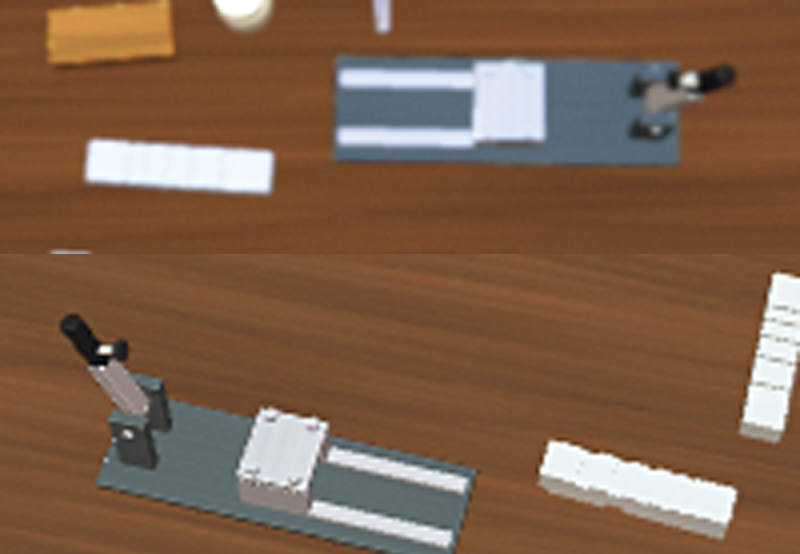

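The close-up matches: the target bar's nose (widest groove) is at the right end, facing the mouth. The bar centre is about (0.497, 0.313), the bridge about (0.546, 0.022), and the holder axis is about 1.7° off world y. I'll turn the tool, then move over the area for a wrist view.

carry_out:
  rows: [0,0,0,0,0,-1,0,0,0,0,0,-1,0,0,0,0,0,-1,0,0,0,0,0,-1,0,0,0,0,0,-1,0,0,0,0,0,-1,0,0,0,0,0,-1,0,0,0,0,0,-1]

```text
t: 0.82
ee_pos: [0.1276, -0.5604, 0.2309]
ee_rot: [[0.516, 0.857, -0.0], [0.857, -0.516, 0.001], [0.001, -0.001, -1.0]]
ft_force: [-0.6, 0.1, -0.8]
finger_gap: 0.0852
finger_force: 0.0
```

carry_out:
  rows: [0,0,0,0,0,-1,0,0,0,0,0,-1,0,0,0,0,0,-1,0,0,0,0,0,-1,0,0,0,0,0,-0.67,0.1,0.11,-0.01,0,0,0,0.1,0.11,-0.01,0,0,0,0.1,0.11,-0.01,0,0,0]

```text
t: 1.48
ee_pos: [0.2161, -0.4917, 0.2383]
ee_rot: [[0.082, 0.997, -0.0], [0.997, -0.082, 0.001], [0.001, -0.0, -1.0]]
ft_force: [0.2, 0.1, -1.0]
finger_gap: 0.0855
finger_force: 0.0
```

carry_out:
  rows: [0.1,0.11,-0.01,0,0,0,0.1,0.11,-0.01,0,0,0,0.1,0.11,-0.01,0,0,0,0.1,0.11,-0.01,0,0,0,0.1,0.11,-0.01,0,0,0,0.1,0.11,-0.01,0,0,0,0.1,0.11,-0.01,0,0,0,0.1,0.11,-0.01,0,0,0]

```text
t: 2.15
ee_pos: [0.4521, -0.3092, 0.2587]
ee_rot: [[0.08, 0.997, -0.0], [0.997, -0.08, 0.0], [0.0, -0.0, -1.0]]
ft_force: [0.2, -0.5, 0.4]
finger_gap: 0.0856
finger_force: 0.0
```

carry_out:
  rows: [0.15,0.01,0,0,0,0,0.15,0.01,0,0,0,0,0.15,0.01,0,0,0,0,0.15,0.01,0,0,0,0,0.15,0.01,0,0,0,0,0.15,0.01,0,0,0,0,0.15,0.01,0,0,0,0,0.15,0.01,0,0,0,0]

```text
t: 2.82
ee_pos: [0.4947, -0.0115, 0.2587]
ee_rot: [[0.08, 0.997, -0.0], [0.997, -0.08, -0.0], [-0.0, -0.0, -1.0]]
ft_force: [-0.2, 0.8, 0.7]
finger_gap: 0.0852
finger_force: 0.0
```

carry_out:
  rows: [0.15,0.01,0,0,0,0,0.15,0.01,0,0,0,0,0.15,0.01,0,0,0,0,0.15,0.01,0,0,0,0,0.15,0.01,0,0,0,0,0,0,0,0,0,0]

```text
t: 3.32
ee_pos: [0.5232, 0.1791, 0.2585]
ee_rot: [[0.075, 0.997, 0.001], [0.997, -0.075, 0.004], [0.004, 0.0, -1.0]]
ft_force: [0.7, -0.2, 0.1]
finger_gap: 0.0852
finger_force: 0.0
```

```bash
python3 - <<'E'
from h import *
np.set_printoptions(precision=4,suppress=True)
d=grab('wrist');s=sensors.state();print(s['t'],s['ee_pos'],s['ee_rot'],s['ft_force'])
w=cloud(d)
reg=(w[:,:,0]>.4)&(w[:,:,0]<.65)&(w[:,:,1]>-.2)&(w[:,:,1]<.45)
for lo,hi,nm in((.046,.06,'bridge'),(.0105,.017,'rails'),(.005,.017,'base'),(.02,.034,'bar')):
    mm=reg&(w[:,:,2]>lo)&(w[:,:,2]<hi); k,l,st,ce=cv2.connectedComponentsWithStats(mm.astype(np.uint8))
    for i in range(1,k):
        if st[i,4]>150:
            q=w[l==i][:,:2]; r=cv2.minAreaRect((q*1000).astype(np.float32)); print(nm,st[i],np.median(w[l==i][:,2]),r)
cv2.imwrite('pics/d.png',cv2.resize(d['frame'][:,:,::-1],(800,600),interpolation=cv2.INTER_CUBIC))
E
```

```text
3.3667 [0.5225 0.176  0.2583] [[ 0.0749  0.9972 -0.0003]
 [ 0.9972 -0.0749  0.0008]
 [ 0.0008 -0.0003 -1.    ]] [ 0.3598  0.1314 -0.4084]
bridge [331  82  25  37 445] 0.059218460272769724 ((636.8667602539062, 254.2053985595703), (25.887521743774414, 42.361061096191406), 1.9466300010681152)
bridge [ 255  250   45   39 1545] 0.054067602372728674 ((544.3046264648438, 19.602500915527344), (60.937339782714844, 66.22776794433594), 87.70631408691406)
rails [287 167  10  77 707] 0.013033557085779635 ((573.9237060546875, 104.90106964111328), (126.03839874267578, 14.176019668579102), 87.84402465820312)
rails [251 168  12  75 677] 0.012932059807519158 ((521.0108642578125, 109.7297134399414), (120.71273040771484, 13.967485427856445), 88.1178207397461)
base [298   0  42  56 157] 0.010897271574126732 ((603.9359741210938, 338.2635192871094), (37.351226806640625, 79.88896179199219), 40.36812210083008)
base [ 242  162   64  165 7388] 0.008250168222421694 ((544.8222045898438, 24.852577209472656), (299.0873718261719, 96.16488647460938), 88.14729309082031)
bar [ 211    0   30  129 3461] 0.027679726735259147 ((495.40399169921875, 305.9560546875), (150.35948181152344, 34.280967712402344), 85.24325561523438)
bar [ 300    0   46   54 2131] 0.029806428332341428 ((619.2661743164062, 347.9063720703125), (50.63186264038086, 59.61445236206055), 3.793921709060669)
bar [324  82  23  38 205] 0.030285875507701343 ((635.3897094726562, 254.77134704589844), (27.213478088378906, 46.828941345214844), 0.011564475484192371)
```

View pics/d.png

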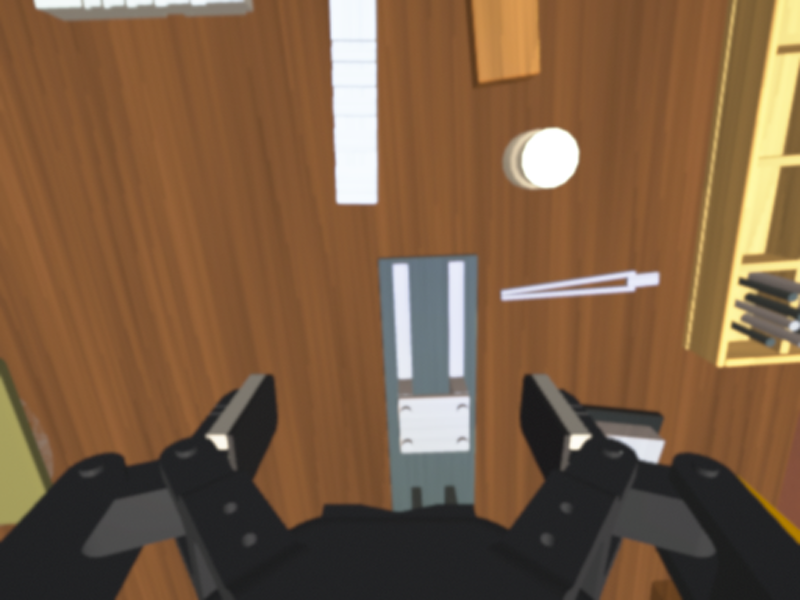

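The wrist view shows the bar's nose end at px (357,203), the mouth at (428,257), the rails at (401/456,320) and the bridge at (434,425). All measured sizes match: rail spacing 53 mm, bridge 61x66 mm. I take the holder origin as (0.5444, 0.020) with axis direction (0.035, 1), and the bar centre as (0.4965, 0.311) at 85.3°. I'll grasp 50 mm behind the bar centre, at (0.5006, 0.361).

carry_out:
  rows: [0.12,-0.024,0,0,0,0.07,0.12,-0.024,0,0,0,0,0.12,-0.024,0,0,0,0,0.12,-0.024,0,0,0,0,0.12,-0.024,0,0,0,0,0.12,-0.024,0,0,0,0,0,0,0,0,0,0,0,0,0,0,0,0]

```text
t: 4.03
ee_pos: [0.5018, 0.355, 0.2582]
ee_rot: [[0.085, 0.996, -0.001], [0.996, -0.085, -0.001], [-0.001, -0.001, -1.0]]
ft_force: [0.3, -0.5, 0.2]
finger_gap: 0.0853
finger_force: 0.0
```

carry_out:
  rows: [0,0,0.1,0,0,0,0,0,0.1,0,0,0,0,0,0.1,0,0,0,0,0,0.1,0,0,0,0,0,0.1,0,0,0,0,0,0,0,0,0,0,0,0,0,0,0,0,0,0,0,0,0]

```text
t: 4.7
ee_pos: [0.5031, 0.3542, 0.135]
ee_rot: [[0.088, 0.996, 0.001], [0.996, -0.088, 0.0], [0.0, 0.001, -1.0]]
ft_force: [0.3, 1.0, -0.3]
finger_gap: 0.0854
finger_force: 0.0
```

```bash
python3 - <<'E'
from h import *
np.set_printoptions(precision=4,suppress=True)
d=grab('wrist');s=sensors.state();print(s['t'],s['ee_pos'],s['ee_rot'],s['ft_force'])
w=cloud(d)
reg=(w[:,:,0]>.4)&(w[:,:,0]<.57)&(w[:,:,1]>.2)&(w[:,:,1]<.45)
mm=reg&(w[:,:,2]>.02)&(w[:,:,2]<.034);k,l,st,ce=cv2.connectedComponentsWithStats(mm.astype(np.uint8))
for i in range(1,k):
  if st[i,4]>300: print(st[i],cv2.minAreaRect((w[l==i][:,:2]*1000).astype(np.float32)))
E
```

```text
4.75 [0.5035 0.3548 0.1357] [[ 0.0879  0.9961  0.0027]
 [ 0.9961 -0.0879  0.0013]
 [ 0.0016  0.0026 -1.    ]] [-0.151  -0.1897 -0.9642]
[136 125  31  38 905] ((409.8585510253906, 404.6770935058594), (34.10628890991211, 20.447668075561523), 87.90266418457031)
[ 234  151   36  145 4821] ((496.0875549316406, 309.982666015625), (160.4473114013672, 34.010658264160156), 85.32110595703125)
```

carry_out:
  rows: [0.019,-0.015,0,0,0,-0.06,0,0,0.08,0,0,0,0,0,0.08,0,0,0,0,0,0.08,0,0,0,0,0,0.08,0,0,0,0,0,0.08,0,0,0,0,0,0.08,0,0,0,0,0,0.04,0,0,0]

```text
t: 5.42
ee_pos: [0.4983, 0.3604, 0.003]
ee_rot: [[0.08, 0.997, -0.0], [0.997, -0.08, -0.0], [-0.0, -0.0, -1.0]]
ft_force: [-0.6, -0.3, -0.6]
finger_gap: 0.0854
finger_force: 0.0
```

carry_out:
  rows: [0,0,0,0,0,0,0,0,0,0,0,0,0,0,0,0,0,0,0,0,0,0,0,0,0,0,0,0,0,0,0,0,0,0,0,0,0,0,0,0,0,0,0,0,0,0,0,0]
  grip: 0

```text
t: 6.08
ee_pos: [0.5002, 0.361, 0.0058]
ee_rot: [[0.081, 0.997, 0.004], [0.997, -0.081, 0.002], [0.002, 0.003, -1.0]]
ft_force: [0.5, 0.2, 6.0]
finger_gap: 0.0328
finger_force: 62.0
```

carry_out:
  rows: [0,0,-0.03,0,0,0,0,0,-0.05,0,0,0,0,0,-0.06,0,0,0,0,0,-0.06,0,0,0,0,0,-0.05,0,0,0,0,0,0,0,0,0,0,0,0,0,0,0,0,0,0,0,0,0]

```text
t: 6.75
ee_pos: [0.4979, 0.3596, 0.0656]
ee_rot: [[0.081, 0.997, -0.001], [0.997, -0.081, -0.001], [-0.001, -0.001, -1.0]]
ft_force: [-0.7, 0.3, -3.3]
finger_gap: 0.0331
finger_force: 61.1
```

```bash
cat > bar.py <<'E'
from h import *
np.set_printoptions(precision=4,suppress=True)
def bar(n='wrist',nm='wrist'):
    """top plane of the bar near the TCP: centre line, yaw, slope, in world and nose position relative to the holder"""
    d=grab(n);s=sensors.state();w=cloud(d);p=s['ee_pos'];R=s['ee_rot']
    print('t',s['t'],'tcp',p,'yaw',np.degrees(np.arctan2(R[1,0],R[0,0])),'tilt',R[2,0],R[2,1],'F',s['ft_force'],'gap',s['finger_gap'],'M',s['moment'])
    q=(w-p)@R   # tool frame
    f=d['frame']; m=(q[:,:,0]<-.02)&(q[:,:,0]>-.16)&(abs(q[:,:,1])<.03)&(q[:,:,2]>-.04)&(q[:,:,2]<-.005)&(f.min(2)>120)
    k,l,st,ce=cv2.connectedComponentsWithStats(m.astype(np.uint8)); i=1+np.argmax(st[1:,4]); m=l==i
    W=w[m]; A=np.c_[W[:,1],np.ones(len(W))]
    for _ in range(4):
        c=np.linalg.lstsq(A,W[:,2],rcond=None)[0]; r=W[:,2]-A@c; keep=(r>-.0015)&(r<.003); A,W=A[keep],W[keep]
    r=cv2.minAreaRect((W[:,:2]*1000).astype(np.float32))
    print('n',len(W),'z slope dz/dy',c[0],'z top at y=tcp',c@[p[1],1],'rect',r,'ymin',np.percentile(W[:,1],.5),'resid',np.std(W[:,2]-A@c))
    return d
E
python3 - <<'E'
from bar import *
d=bar()
E
```

```text
t 6.8 tcp [0.4977 0.3595 0.0653] yaw 85.34969415882006 tilt -0.0012674503370196926 -0.0018703365431258225 F [ 0.0783 -0.5404 -3.1481] gap 0.032949227547399894 M [ 0.1741 -0.0641 -0.0159]
n 1143 z slope dz/dy 0.009924190602293246 z top at y=tcp 0.08829168565412131 rect ((494.7457580566406, 326.9315490722656), (13.324358940124512, 34.14569854736328), 86.79756164550781) ymin 0.31995152914339925 resid 0.0004961661376866747
```

carry_out:
  rows: [0,0,0,0,0,-0.46,-0.04,0.05,0,0,0,0,-0.05,0.06,0,0,0,0,-0.04,0.06,0,0,0,0,-0.04,0.064,0,0,0,0,0,0,0,0,0,0,0,0,0,0,0,0,0,0,0,0,0,0]

```text
t: 7.47
ee_pos: [0.555, 0.3149, 0.0653]
ee_rot: [[0.036, 0.999, -0.002], [0.999, -0.036, -0.001], [-0.001, -0.002, -1.0]]
ft_force: [-0.2, 0.3, -3.4]
finger_gap: 0.0327
finger_force: 61.0
```

```bash
sed -i 's/^    k,l,st,ce=.*$/    m\&=(q[:,:,2]<-.012)/' bar.py
python3 - <<'E'
from bar import *
d=bar()
w=cloud(d)
m=(w[:,:,2]>.046)&(w[:,:,2]<.06)&(w[:,:,1]<.08)&(abs(w[:,:,0]-.544)<.05)&(w[:,:,1]>-.06)
print('bridge',m.sum(),cv2.minAreaRect((w[m][:,:2]*1000).astype(np.float32)))
for lo,hi in((.50,.545),(.552,.60)):
    m=(w[:,:,2]>.0105)&(w[:,:,2]<.017)&(w[:,:,1]>.05)&(w[:,:,1]<.19)&(w[:,:,0]>lo)&(w[:,:,0]<hi)
    print('rail',m.sum(),m.sum()>10 and cv2.minAreaRect((w[m][:,:2]*1000).astype(np.float32)))
cv2.imwrite('pics/e.png',cv2.resize(d['frame'][:,:,::-1],(800,600),interpolation=cv2.INTER_CUBIC))
E
```

```text
t 7.5167 tcp [0.5547 0.3152 0.0655] yaw 87.96758394355945 tilt -0.0007109979341614597 -0.002098036216132118 F [-0.6757 -0.5546 -3.451 ] gap 0.03286155752594066 M [ 0.1847  0.0388 -0.0509]
n 1321 z slope dz/dy 0.0028095852403454452 z top at y=tcp 0.08769326629975913 rect ((553.2989501953125, 285.1617431640625), (20.192790985107422, 34.210628509521484), 87.8967056274414) ymin 0.2752506622704455 resid 0.0005200299592893895
bridge 0 ((0.0, 0.0), (0.0, 0.0), 0.0)
rail 0 False
rail 0 False
```

View pics/e.png

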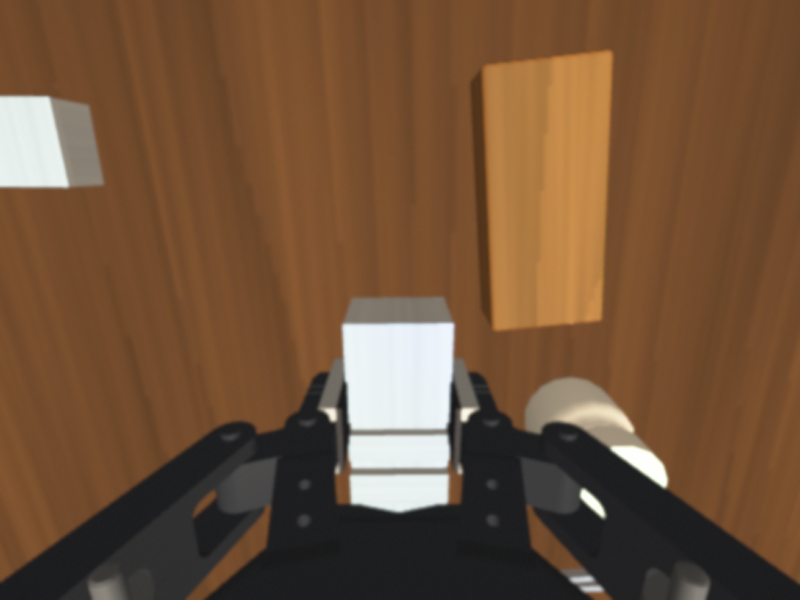

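The bar is held square, with its tail at px (400,360). The nose is hidden below the gripper, so I'll lower in front of the mouth and check the nose with the fixed cameras.

carry_out:
  rows: [0,0,0.04,0,0,0,0,0,0.05,0,0,0,0,0,0.05,0,0,0,0,0,0.035,0,0,0,0,0,0,0,0,0,0,0,0,0,0,0]

```text
t: 8.02
ee_pos: [0.5546, 0.3156, 0.0216]
ee_rot: [[0.034, 0.999, -0.002], [0.999, -0.034, -0.001], [-0.001, -0.002, -1.0]]
ft_force: [-0.2, 0.5, -2.5]
finger_gap: 0.0325
finger_force: 60.8
```

```bash
cat > two.py <<'E'
from h import *
np.set_printoptions(precision=2,suppress=True)
H=np.array([.5444,.020]);a=np.radians(88.0);ey=np.array([np.cos(a),np.sin(a)]);ex=np.array([np.sin(a),-np.cos(a)])
def hold(w): # world -> holder frame mm
    q=(w[...,:2]-H); return np.stack([q@ex,q@ey,w[...,2]],-1)*1000
def look(n):
    d=grab(n); h=hold(cloud(d)); f=d['frame'].astype(int)
    with np.errstate(all='ignore'):
        bright=(f.min(2)>130)
        print(n)
        def rep(nm,m):
            if m.sum()>15:
                q=h[m]; r=cv2.minAreaRect(q[:,:2].astype(np.float32)); print(' ',nm,m.sum(),'med',np.median(q,0),'lo',np.percentile(q,2,0),'hi',np.percentile(q,98,0),'rect',np.round(r[0],1),np.round(r[1],1),round(r[2],1))
        Z=h[...,2];Y=h[...,1];X=h[...,0]
        rep('railL',bright&(Z>10)&(Z<18)&(Y>40)&(Y<145)&(X<-15)&(X>-40)); rep('railR',bright&(Z>10)&(Z<18)&(Y>40)&(Y<145)&(X>15)&(X<40))
        rep('bridge',bright&(Z>46)&(Z<62)&(abs(Y)<45)&(abs(X)<45))
        for y0,y1 in((-90,-28),(32,70),(70,110),(110,155),(155,185),(185,240)): rep('bar %d'%y0,bright&(Z>30)&(Z<53)&(abs(X)<28)&(Y>y0)&(Y<y1))
    return d,h
E
python3 - <<'E'
from two import *
for n in('top','scene'): d,h=look(n)
s=sensors.state();print(s['t'],s['ee_pos']*1000,hold(s['ee_pos']),s['ft_force'])
E
```

```text
top
  railL 116 med [-24.53  98.12  13.55] lo [-31.65  44.09  10.22] hi [-16.87 142.5   17.25] rect [-24.1  93.3] [100.9  16. ] 89.5
  railR 120 med [27.85 96.23 12.92] lo [19.49 45.02 10.27] hi [ 35.64 141.84  17.3 ] rect [27.5 92.7] [ 16.8 104.3] 0.6
  bridge 399 med [ 2.55  3.03 53.21] lo [-29.66 -25.41  47.39] hi [35.18 31.54 59.89] rect [2.2 2.9] [68.  57.4] 0.6
  bar 155 66 med [  1.16 176.92  43.02] lo [-15.43 168.    30.9 ] hi [ 17.8  184.31  47.64] rect [  1.3 176.1] [34.  16.6] 2.0
  bar 185 189 med [  1.45 212.72  41.06] lo [-15.57 187.    34.55] hi [ 18.18 238.52  47.56] rect [  1.4 212.4] [54.6 34.9] 90.0
scene
  railL 101 med [-26.27  93.09  14.02] lo [-32.68  43.38  10.21] hi [-18.38 143.54  17.67] rect [-25.8  92.5] [103.9  15.6] 90.0
  railR 106 med [27.85 96.89 14.3 ] lo [19.17 40.9  10.31] hi [ 35.73 143.2   17.6 ] rect [27.6 92.6] [104.2  17.5] 88.5
  bridge 312 med [ 3.15 -0.13 55.61] lo [-29.79 -29.19  48.52] hi [35.06 28.64 61.6 ] rect [ 2.7 -0.9] [61.4 70.6] 89.1
  bar 155 67 med [  3.66 174.24  45.79] lo [-16.8  165.64  33.01] hi [ 19.72 184.14  50.84] rect [  1.  174.8] [38.7 18.9] 1.8
  bar 185 189 med [  4.8  212.59  43.95] lo [-15.87 185.93  32.32] hi [ 18.9  238.99  51.07] rect [  0.7 212.5] [38.3 54.5] 0.7
8.1167 [555.9  315.98  22.85] [  1.16 296.2   22.85] [-0.06  0.02 -3.15]
```

carry_out:
  rows: [-0.04,0.002,0.004,0,0,0,-0.07,0,0,0,0,0,-0.09,0,0,0,0,0,-0.09,0,0,0,0,0,-0.09,0,0,0,0,0,-0.07,0,0,0,0,0,-0.04,0,0,0,0,0,0,0,0,0,0,0]

```text
t: 8.78
ee_pos: [0.5513, 0.1898, 0.022]
ee_rot: [[0.038, 0.999, -0.001], [0.999, -0.038, -0.001], [-0.001, -0.001, -1.0]]
ft_force: [-0.7, -0.3, -3.4]
finger_gap: 0.0329
finger_force: 60.9
```

```bash
python3 - <<'E'
from two import *
for n in('top','scene'): d,h=look(n)
for i in range(1):
    s=sensors.state();print(s['t'],s['ee_pos']*1000,hold(s['ee_pos']),s['ft_force'],s['moment'],s['ee_rot'])
E
```

```text
top
  railL 42 med [-26.55  65.7   13.28] lo [-33.45  43.11  10.34] hi [-16.73  85.15  16.65] rect [-25.1  64.2] [17.1 42.2] 0.8
  railR 58 med [29.45 78.15 13.34] lo [24.58 40.62 10.04] hi [ 36.14 141.41  16.76] rect [30.5 91.2] [101.4  13.2] 89.2
  bridge 408 med [ 2.39  3.04 52.99] lo [-29.91 -25.42  47.19] hi [35.1  31.8  60.17] rect [1.6 9.2] [68.6 69.7] 0.5
  bar 32 98 med [ 0.12 56.62 43.06] lo [-14.93  43.78  34.84] hi [17.3  69.56 49.46] rect [ 1.3 56.7] [33.1 25.6] 0.8
  bar 70 89 med [ 3.6  85.05 40.76] lo [-14.84  72.36  33.53] hi [18.46 98.44 48.75] rect [ 2.  86.9] [35.2 28.6] 1.1
  bar 110 64 med [ -0.01 136.85  41.35] lo [-11.17 126.69  35.46] hi [ 17.6  152.01  47.34] rect [  3.6 139.4] [30.8 29.3] 7.5
scene
  railR 106 med [27.88 94.26 14.36] lo [18.52 44.47 10.14] hi [ 35.   141.19  17.93] rect [25.7 92.9] [ 19.9 102. ] 0.5
  bridge 322 med [ 3.12  0.67 55.7 ] lo [-30.25 -29.12  47.85] hi [35.27 29.34 61.28] rect [1.4 7. ] [72.3 74.9] 0.1
  bar 32 96 med [ 5.27 55.08 44.42] lo [-14.61  41.49  33.  ] hi [19.86 69.1  48.84] rect [ 2.6 55.2] [35.3 29.4] 0.3
  bar 70 134 med [ 4.83 90.15 42.58] lo [-15.74  70.47  31.25] hi [ 19.68 108.48  49.57] rect [ 1.4 89.8] [37.1 39.1] 1.0
  bar 110 133 med [  5.04 128.88  44.14] lo [-16.17 111.14  31.48] hi [ 19.6  147.21  49.44] rect [  1.6 129.6] [38.3 39.4] 6.4
  bar 185 57 med [  4.6  192.63  44.31] lo [-16.15 185.18  31.19] hi [ 18.07 200.42  49.75] rect [  0.9 192.9] [40.1 15.5] 0.1
8.8833 [552.25 192.58  22.01] [  1.82 172.75  22.01] [-0.21  0.72 -4.06] [ 0.21 -0.04 -0.02] [[ 0.04  1.    0.  ]
 [ 1.   -0.04  0.  ]
 [ 0.    0.   -1.  ]]
```

carry_out:
  rows: [-0.02,0.002,0,0,0,0,-0.02,0,0,0,0,0,-0.02,0,0,0,0,0,-0.02,0,0,0,0,0,-0.02,0,0,0,0,0,-0.02,0,0,0,0,0,-0.02,0,0,0,0,0,-0.01,0,0,0,0,0]

```text
t: 9.55
ee_pos: [0.5509, 0.1548, 0.0215]
ee_rot: [[0.035, 0.999, -0.0], [0.999, -0.035, -0.0], [-0.0, -0.0, -1.0]]
ft_force: [0.1, 0.5, -4.3]
finger_gap: 0.0329
finger_force: 60.9
```

carry_out:
  rows: [-0.02,0,0,0,0,0,-0.02,0,0,0,0,0,-0.02,0,0,0,0,0,-0.02,0,0,0,0,0,-0.02,0,0,0,0,0,-0.02,0,0,0,0,0,-0.02,0,0,0,0,0,-0.01,0,0,0,0,0]

```text
t: 10.22
ee_pos: [0.5497, 0.1174, 0.0216]
ee_rot: [[0.035, 0.999, -0.0], [0.999, -0.035, -0.0], [-0.0, -0.0, -1.0]]
ft_force: [0.7, 0.0, -3.1]
finger_gap: 0.0328
finger_force: 60.9
```

carry_out:
  rows: [0,0,0,0,-0.18,0,0,0,0.004,0,-0.18,0,0,0,0.005,0,0,0,0,0,0.005,0,0,0,0,0,0.005,0,0,0,0,0,0.002,0,0,0,0,0,0,0,0,0]

```text
t: 10.8
ee_pos: [0.5497, 0.1179, 0.0162]
ee_rot: [[0.035, 0.999, -0.002], [0.999, -0.035, -0.036], [-0.036, -0.0, -0.999]]
ft_force: [-0.2, -0.1, -3.5]
finger_gap: 0.0325
finger_force: 60.9
```

```bash
python3 - <<'E'
from two import *
for n in('top','scene'): d,h=look(n)
s=sensors.state();print(s['t'],s['ee_pos']*1000,hold(s['ee_pos']),s['ft_force'],s['moment'],s['ee_rot'])
E
```

```text
top
  bridge 348 med [ 5.14 -0.16 53.26] lo [-31.37 -25.37  47.96] hi [35.42 28.54 60.42] rect [2.  2.9] [68.4 57.3] 0.6
  bar 32 46 med [ 1.91 62.94 36.74] lo [-8.77 53.33 31.34] hi [18.21 69.54 41.68] rect [ 4.9 61.5] [27.7 16. ] 1.2
scene
  railL 27 med [-28.65 130.57  13.44] lo [-33.48  46.27  10.92] hi [-19.67 144.43  17.58] rect [-27.2  95.1] [99.3 12.7] 88.0
  railR 112 med [26.36 89.61 14.07] lo [17.19 41.91 10.41] hi [ 34.99 142.21  17.53] rect [25.3 92. ] [ 21. 104.] 0.5
  bridge 312 med [ 3.77  0.59 54.99] lo [-31.07 -29.22  48.91] hi [34.55 28.72 60.94] rect [2.3 6.9] [74.7 70.5] 87.7
  bar 32 118 med [ 5.19 51.44 39.93] lo [-15.38  32.9   30.5 ] hi [20.69 69.01 46.37] rect [ 2.7 50.9] [37.9 37.8] 0.7
  bar 70 19 med [ 6.42 72.5  37.3 ] lo [-10.94  70.02  31.37] hi [ 19.33 109.18  42.88] rect [ 4.  89.6] [39.2 31.5] 89.9
  bar 110 59 med [  2.07 119.29  38.61] lo [-15.96 110.79  30.71] hi [ 18.58 127.77  44.57] rect [  0.  119.5] [38.6 17.4] 1.6
10.9 [549.81 117.94  16.34] [ 1.98 98.07 16.34] [ 0.44 -0.91 -3.17] [ 0.14 -0.03  0.01] [[ 0.04  1.   -0.  ]
 [ 1.   -0.04 -0.04]
 [-0.04  0.   -1.  ]]
```

carry_out:
  rows: [0,0,0.004,0,0,0,0,0,0,0,0,0,0,0,0,0,0,0]

```text
t: 11.15
ee_pos: [0.5497, 0.1179, 0.0153]
ee_rot: [[0.035, 0.999, -0.001], [0.999, -0.035, -0.036], [-0.036, -0.0, -0.999]]
ft_force: [0.3, -0.1, -2.5]
finger_gap: 0.0329
finger_force: 60.9
```

carry_out:
  rows: [0,0,0,0,0,0,0,0,0,0,0,0,0,0,0,0,0,0,0,0,0,0,0,0]
  grip: 0.65

```text
t: 11.48
ee_pos: [0.5501, 0.118, 0.0157]
ee_rot: [[0.035, 0.999, -0.0], [0.999, -0.035, -0.036], [-0.036, 0.001, -0.999]]
ft_force: [0.5, -0.9, 0.5]
finger_gap: 0.0555
finger_force: 0.0
```

carry_out:
  rows: [0,0,-0.03,0,0,0,0,0,-0.06,0,0,0,0,0,-0.08,0,0.36,0,0,0,-0.08,0,0,0,0.1,0,0,0,0,0,0.13,-0.005,0,0,0,0,0,0,0,0,0,0,0,0,0,0,0,0]
  grip: 0.65

```text
t: 12.15
ee_pos: [0.5508, 0.1784, 0.0786]
ee_rot: [[0.032, 0.999, 0.001], [0.999, -0.032, 0.0], [0.0, 0.001, -1.0]]
ft_force: [-0.4, 0.0, -0.6]
finger_gap: 0.0555
finger_force: 0.0
```

carry_out:
  rows: [0,0,0,0,0,0,0,0,0,0,0,0,0,0,0,0,0,0,0,0,0,0,0,0]
  grip: 0

```text
t: 12.48
ee_pos: [0.5504, 0.1762, 0.0777]
ee_rot: [[0.036, 0.999, -0.0], [0.999, -0.036, -0.0], [-0.0, -0.0, -1.0]]
ft_force: [0.0, -0.6, 0.0]
finger_gap: 0.007
finger_force: 0.0
```

```bash
cat > tail.py <<'E'
from two import *
def tail():
    d=grab('wrist'); h=hold(cloud(d)); f=d['frame'].astype(int); s=sensors.state()
    Z=h[...,2];Y=h[...,1];X=h[...,0]
    with np.errstate(all='ignore'):
        m=(f.min(2)>150)&(Z>31)&(Z<46)&(abs(X)<26)&(Y>40)&(Y<160)
        q=h[m]; print('top n',m.sum(),'x',np.percentile(q[:,0],[2,50,98]),'y',np.percentile(q[:,1],[1,50,99.]))
        for a in range(40,140,10):
            k=(q[:,1]>a)&(q[:,1]<a+10)
            if k.sum()>40: print('   y %d z90 %.2f'%(a+5,np.percentile(q[k,2],75)),end='')
        for nm,lo,hi in(('L',-40,-18),('R',18,40)):
            r=(f.min(2)>130)&(Z>10)&(Z<17)&(Y>60)&(Y<150)&(X>lo)&(X<hi)
            if r.sum()>20: print('\n rail',nm,np.median(h[r],0),np.percentile(h[r][:,1],99),end='')
    print('\ntcp',s['t'],hold(s['ee_pos']),'F',s['ft_force'])
    return d
E
python3 - <<'E'
from tail import *
d=tail(); cv2.imwrite('pics/f.png',d['frame'][:,:,::-1])
look('top');look('scene')
E
```

```text
top n 1327 x [-10.04  -0.07   9.08] y [ 52.37  82.74 127.36]
   y 55 z90 35.24   y 65 z90 38.74   y 75 z90 37.90   y 85 z90 37.90   y 95 z90 37.54   y 105 z90 37.42   y 115 z90 36.91   y 125 z90 36.54
 rail L [-27.6  135.28  13.04] 149.08565281446525
 rail R [ 28.17 133.94  13.07] 149.21076309837412
tcp 12.5333 [  0.63 156.37  77.65] F [0.23 0.23 0.57]
top
  railL 49 med [-23.03  65.78  13.26] lo [-30.08  43.03  10.07] hi [-17.44 143.52  15.52] rect [-24.1  93.4] [ 13.6 100.6] 0.9
  railR 50 med [29.43 73.27 12.79] lo [24.84 40.72 10.41] hi [ 36.39 132.    17.12] rect [30.7 86.3] [10.9 91.4] 0.7
  bridge 406 med [ 2.5   3.02 53.42] lo [-30.57 -25.34  47.95] hi [34.9  31.53 60.53] rect [1.7 2.9] [68.4 57.3] 0.8
  bar 32 126 med [ 2.15 51.83 36.22] lo [-14.43  34.19  31.37] hi [18.64 69.55 41.43] rect [ 2.3 51.9] [33.9 35.3] 0.7
  bar 70 21 med [ 4.84 75.93 37.04] lo [-12.23  72.44  30.77] hi [ 18.61 107.83  41.97] rect [ 3.2 90.3] [27.7 38.3] 7.8
  bar 110 71 med [  1.05 120.84  35.14] lo [-14.49 110.84  30.54] hi [ 17.38 130.52  40.96] rect [  1.4 120.7] [32.2 19.6] 1.3
scene
  railL 23 med [-31.    84.96  13.94] lo [-34.4   44.04  11.13] hi [-19.46 130.56  17.68] rect [-29.6  88.6] [91.1 11.8] 82.2
  railR 124 med [25.15 92.08 14.33] lo [15.6  41.79 10.43] hi [ 34.86 141.3   17.73] rect [25.5 92.2] [104.   19.8] 89.0
  bridge 319 med [ 2.81 -0.34 55.56] lo [-28.98 -29.06  48.38] hi [34.28 28.55 61.46] rect [0.9 6.4] [70.4 73.7] 0.1
  bar 32 116 med [ 4.03 51.27 38.43] lo [-15.3   32.37  31.39] hi [20.42 69.13 45.14] rect [ 2.7 50.8] [37.4 37.2] 88.8
  bar 70 121 med [ 3.19 90.51 37.59] lo [-15.34  70.45  31.22] hi [ 19.59 109.49  43.79] rect [ 2. 90.] [39.6 37.2] 89.5
  bar 110 56 med [  4.66 119.12  37.08] lo [-16.48 110.13  31.  ] hi [ 19.43 127.41  43.62] rect [  1.6 118.9] [36.7 18. ] 1.2
```

View pics/f.png

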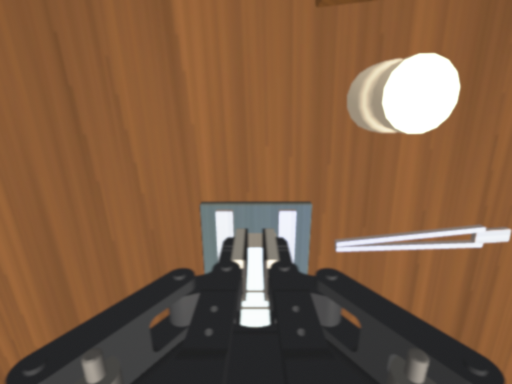

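The closed fingers are behind the tail; channel rails at px (224,225) and (287,225). The top-surface slope (36.5 mm at the tail, 38.7 mm towards the bridge) shows the bar resting on the key and its tail, with the nose at about y -32. I'll lower behind the tail and push gently.

carry_out:
  rows: [0,0.003,0.06,0,0,0,0,0,0.07,0,0,0,0,0,0.07,0,0,0,0,0,0.04,0,0,0,-0.02,0,0,0,0,0,-0.02,0,0,0,0,0,0,0,0,0,0,0,0,0,0,0,0,0]

```text
t: 13.3
ee_pos: [0.5518, 0.1667, 0.0187]
ee_rot: [[0.036, 0.999, 0.002], [0.999, -0.036, 0.0], [0.0, 0.002, -1.0]]
ft_force: [0.7, 0.8, 0.1]
finger_gap: 0.0002
finger_force: 0.0
```

carry_out:
  rows: [-0.01,0,0,0,0,0,-0.01,0,0,0,0,0,-0.01,0,0,0,0,0,-0.01,0,0,0,0,0,-0.01,0,0,0,0,0,-0.01,0,0,0,0,0,-0.01,0,0,0,0,0,-0.01,0,0,0,0,0]

```text
t: 13.97
ee_pos: [0.5509, 0.1473, 0.0182]
ee_rot: [[0.035, 0.999, 0.001], [0.999, -0.035, 0.001], [0.001, 0.001, -1.0]]
ft_force: [-0.0, 4.4, 3.4]
finger_gap: -0.0002
finger_force: 2.3
```

```bash
python3 - <<'E'
from tail import *
tail();look('top');look('scene')
E
```

```text
top n 226 x [-1.41  1.16  3.74] y [81.59 89.44 98.4 ]
   y 85 z90 37.59   y 95 z90 37.43
 rail L [-26.12 127.43  13.1 ] 149.01383416640587
 rail R [ 26.82 127.66  13.08] 149.25947110164518
tcp 14.0167 [  1.9  126.82  18.11] F [0.38 3.42 3.82]
top
  bridge 396 med [ 2.47  3.04 53.06] lo [-30.01 -25.35  47.34] hi [35.39 31.53 60.1 ] rect [2.2 3. ] [67.5 57.3] 0.6
  bar -90 55 med [  2.46 -35.7   41.55] lo [-13.67 -42.06  37.46] hi [ 19.08 -29.04  45.55] rect [  2.9 -35.6] [33.4 13.2] 0.0
  bar 32 27 med [ 7.83 37.41 37.81] lo [-12.32  34.06  31.53] hi [19.1  44.   42.96] rect [ 2.9 39. ] [33.5  9.6] 0.8
  bar 70 78 med [-0.13 88.78 35.78] lo [-12.27  74.2   30.59] hi [ 17.89 107.55  40.83] rect [ 2.3 92.8] [29.5 35.6] 14.5
scene
  railL 26 med [-30.42 112.73  15.31] lo [-34.77  48.55  10.97] hi [-19.33 144.41  17.42] rect [-25.2  94.2] [ 16.1 101.5] 2.7
  railR 124 med [25.58 91.64 14.37] lo [16.33 43.83 10.11] hi [ 34.97 140.48  17.62] rect [25.2 92. ] [ 20.7 101. ] 0.4
  bridge 316 med [ 3.25  0.25 55.46] lo [-29.79 -29.04  48.21] hi [35.02 28.13 61.42] rect [ 1.4 -4.7] [69. 79.] 1.1
  bar -90 40 med [  4.61 -39.43  43.22] lo [-13.84 -45.28  32.21] hi [ 22.06 -28.73  49.87] rect [  5.7 -37.2] [17.  39.1] 89.8
  bar 32 116 med [ 2.99 50.71 38.17] lo [-15.73  33.    31.1 ] hi [19.88 68.43 45.86] rect [ 2.4 50.7] [37.2 38.2] 2.5
  bar 70 103 med [ 2.5  86.28 37.32] lo [-15.14  70.86  31.05] hi [ 20.17 104.34  45.05] rect [ 3.3 89. ] [38.8 37.5] 0.4
```

carry_out:
  rows: [-0.004,0,0,0,0,0,-0.004,0,0,0,0,0,-0.004,0,0,0,0,0,-0.004,0,0,0,0,0,-0.004,0,0,0,0,0,-0.004,0,0,0,0,0,-0.004,0,0,0,0,0,-0.004,0,0,0,0,0]

```text
t: 14.78
ee_pos: [0.5498, 0.1388, 0.0177]
ee_rot: [[0.035, 0.999, -0.0], [0.999, -0.035, -0.0], [-0.0, -0.0, -1.0]]
ft_force: [1.1, 3.5, 4.0]
finger_gap: 0.0001
finger_force: 2.2
```

```bash
cat > nose.py <<'E'
from two import *
d=grab('top'); h=hold(cloud(d)); f=d['frame'].astype(int); X,Y,Z=h[...,0],h[...,1],h[...,2]
m=(f.min(2)>130)&(Z>30)&(Z<50)&(abs(X-2)<14)&(Y>-95)&(Y<-33); q=h[m]
b=(f.min(2)>130)&(Z>46)&(Z<62)&(abs(Y)<25)&(abs(X)<25)
s=sensors.state(); print('n',m.sum(),'nose z med %.1f'%np.median(q[:,2]),'ymin %.1f'%np.percentile(q[:,1],2),'bridge z %.1f'%np.median(h[b][:,2]),'tcp',hold(s['ee_pos']),'F',s['ft_force'])
E
python3 nose.py
```

```text
n 43 nose z med 41.8 ymin -48.6 bridge z 53.2 tcp [  1.25 118.72  17.67] F [0.26 3.67 2.48]
```

carry_out:
  rows: [-0.004,0,0,0,0,0,-0.004,0,0,0,0,0,-0.004,0,0,0,0,0,-0.004,0,0,0,0,0]

```text
t: 15.17
ee_pos: [0.5497, 0.1348, 0.0177]
ee_rot: [[0.035, 0.999, -0.0], [0.999, -0.035, -0.0], [-0.0, -0.0, -1.0]]
ft_force: [-0.3, 4.9, 2.4]
finger_gap: -0.0001
finger_force: 2.0
```

```bash
python3 nose.py
```

```text
n 50 nose z med 42.3 ymin -51.6 bridge z 53.6 tcp [  1.28 114.76  17.7 ] F [0.36 3.8  3.43]
```

carry_out:
  rows: [-0.004,0,0,0,0,0,-0.004,0,0,0,0,0,-0.004,0,0,0,0,0,-0.004,0,0,0,0,0]

```text
t: 15.55
ee_pos: [0.5495, 0.1305, 0.0176]
ee_rot: [[0.035, 0.999, -0.001], [0.999, -0.035, -0.001], [-0.001, -0.001, -1.0]]
ft_force: [0.3, -0.1, 0.3]
finger_gap: 0.0003
finger_force: 0.0
```

```bash
python3 nose.py
```

```text
n 70 nose z med 34.6 ymin -58.5 bridge z 53.5 tcp [  1.04 110.26  17.49] F [0.17 1.25 1.04]
```

The bar dropped: nose top fell from 42 to 35 mm and the push force went to zero. I'll back off, check that it lies flat, and measure the clamp.

carry_out:
  rows: [0.04,0,0,0,0,0,0.04,0,0,0,0,0,0,0,-0.1,0,0,0,0,0,-0.16,0,0,0,0,0,-0.16,0,0,0,0,0,-0.16,0,0,0,0,0,-0.16,0,0,0,0,0,-0.16,0,0,0]

```text
t: 16.27
ee_pos: [0.5495, 0.1515, 0.2445]
ee_rot: [[0.034, 0.999, -0.001], [0.999, -0.034, -0.001], [-0.001, -0.001, -1.0]]
ft_force: [0.4, 0.5, 0.0]
finger_gap: -0.0
finger_force: 0.0
```

```bash
python3 - <<'E'
from tail import *
tail(); look('top')
for n in('top','scene','wrist'):
    d=grab(n) if n!='wrist' else load(n); h=hold(cloud(d)); X,Y,Z=h[...,0],h[...,1],h[...,2]
    with np.errstate(all='ignore'): m=(abs(X)<30)&(Y<-90)&(Y>-260)&(Z>85)&(Z<200)
    q=h[m]; print(n,m.sum())
    if m.sum()>15:
        for lo in range(85,195,15):
            k=(q[:,2]>=lo)&(q[:,2]<lo+15)
            if k.sum()>3: print('  z',lo+7,'x',np.percentile(q[k,0],[5,50,95]),'y',np.percentile(q[k,1],[5,50,95]),k.sum())
E
```

```text
top n 939 x [-15.9   -0.12  16.74] y [41.21 71.04 97.56]
   y 45 z90 36.17   y 55 z90 36.51   y 65 z90 36.50   y 75 z90 36.45   y 85 z90 36.55   y 95 z90 36.53
 rail L [-26.54 107.29  13.17] 148.51425916955301
 rail R [ 26.39 108.15  13.03] 148.56942223124017
tcp 16.3167 [  5.39 132.8  253.45] F [3.8  0.37 3.83]
top
  railL 92 med [-25.02 103.07  12.71] lo [-33.09  62.48  10.12] hi [-17.39 143.72  16.77] rect [-25.  103.1] [81.8 16.9] 88.7
  railR 66 med [ 28.82 110.72  12.56] lo [21.28 76.55 10.17] hi [ 35.76 137.38  17.48] rect [ 27.3 107.5] [16.7 62.1] 1.5
  bridge 382 med [ 3.15  0.14 53.17] lo [-30.85 -25.43  47.  ] hi [35.17 31.64 60.53] rect [2.  2.9] [67.6 57.4] 0.7
  bar -90 102 med [  3.54 -42.55  35.35] lo [-12.83 -58.56  30.29] hi [ 19.87 -29.59  39.57] rect [  2.7 -44.2] [35.6 29.3] 0.9
  bar 70 91 med [ 1.48 85.57 34.14] lo [-14.48  72.4   30.76] hi [18.37 98.56 39.26] rect [ 1.6 85.5] [33.8 25.7] 1.2
top 156
  z 92 x [-8.45 -1.45 10.68] y [-133.18 -126.22 -123.51] 19
  z 107 x [-8.8  -4.65  0.81] y [-140.03 -131.94 -128.04] 14
  z 122 x [-8.38 -5.43  5.64] y [-147.12 -137.07 -134.48] 13
  z 137 x [-7.23 -3.78 11.3 ] y [-147.83 -142.81 -138.63] 16
  z 152 x [-5.97  0.71  9.04] y [-150.16 -135.7  -121.1 ] 44
  z 167 x [-6.2   0.97  6.46] y [-165.77 -152.65 -126.19] 26
  z 182 x [-4.01  1.82  7.99] y [-168.55 -159.58 -154.37] 24
scene 197
  z 92 x [-13.84   5.72  13.77] y [-137.9  -129.18 -123.38] 29
  z 107 x [-7.17  8.41 14.06] y [-141.95 -134.01 -129.82] 29
  z 122 x [-3.93  9.04 13.9 ] y [-151.02 -140.61 -136.43] 24
  z 137 x [-0.27  8.45 13.35] y [-155.93 -145.36 -139.12] 25
  z 152 x [-3.06  6.01 10.85] y [-156.2  -145.88 -124.17] 37
  z 167 x [-3.17  6.23 10.71] y [-167.64 -154.59 -126.9 ] 29
  z 182 x [-3.27  3.81  8.52] y [-169.96 -162.51 -155.43] 24
wrist 0
```

The bar is flat: top at 36.5 mm along its whole length, tail at y 98, nose at about y -62. The clamp leans back at about 1.86 rad, with its end near y -160, z 181. I'll go over it and down behind it.

carry_out:
  rows: [-0.15,0.004,0,0,0,0,-0.15,0,0,0,0,0,-0.15,0,0,0,0,0,-0.15,0,0,0,0,0,-0.15,0,0,0,0,0,-0.15,0,0,0,0,0,-0.15,0,0,0,0,0,-0.15,0,0,0,0,0]

```text
t: 17.13
ee_pos: [0.539, -0.1497, 0.2399]
ee_rot: [[0.035, 0.999, -0.005], [0.999, -0.035, 0.002], [0.002, -0.005, -1.0]]
ft_force: [1.3, -0.0, -0.4]
finger_gap: 0.0004
finger_force: 0.0
```

carry_out:
  rows: [-0.15,0,0,0,0,0,-0.06,0,0,0,0,0,0,0,0,0,0,0,0,0,0,0,0,0]

```text
t: 17.47
ee_pos: [0.5379, -0.2011, 0.2404]
ee_rot: [[0.037, 0.999, -0.004], [0.999, -0.037, 0.003], [0.003, -0.004, -1.0]]
ft_force: [-0.4, -0.8, 0.7]
finger_gap: 0.0002
finger_force: 0.0
```

```bash
python3 - <<'E'
from two import *
s=sensors.state();print(s['t'],s['ee_pos'],hold(s['ee_pos']),s['ee_rot'],s['ft_force'])
E
```

```text
17.4667 [ 0.54 -0.2   0.24] [   1.19 -221.16  240.44] [[ 0.04  1.   -0.  ]
 [ 1.   -0.04  0.  ]
 [ 0.   -0.   -1.  ]] [-0.43 -0.77  0.68]
```

carry_out:
  rows: [0,0,0.13,0,0,0,0,0,0.14,0,0,0,0,0,0.13,0,0,0,0.06,0,0,0,0,0,0.05,0,0,0,0,0,0.02,0,0,0,0,0,0.02,0,0,0,0,0,0.02,0,0,0,0,0]

```text
t: 18.13
ee_pos: [0.5421, -0.1586, 0.1451]
ee_rot: [[0.033, 0.999, 0.004], [0.999, -0.033, -0.003], [-0.003, 0.004, -1.0]]
ft_force: [-0.7, -2.5, 1.8]
finger_gap: 0.0001
finger_force: 1.3
```

carry_out:
  rows: [0.02,0,0,0,0,0,0.02,0,0,0,0,0,0.02,0,0,0,0,0,0.02,0,0,0,0,0,0.02,0,0,0,0,0,0.02,0,0,0,0,0,0.02,0,0,0,0,0,0,0,0,0,0,0]

```text
t: 18.8
ee_pos: [0.5414, -0.1225, 0.1424]
ee_rot: [[0.035, 0.999, -0.001], [0.999, -0.035, 0.001], [0.001, -0.001, -1.0]]
ft_force: [0.5, 0.0, -0.5]
finger_gap: -0.0
finger_force: 0.0
```

```bash
cat > clamp.py <<'E'
from two import *
s=sensors.state();print(s['t'],hold(s['ee_pos']),s['ft_force'])
for n in('scene','top'):
    d=grab(n); h=hold(cloud(d)); X,Y,Z=h[...,0],h[...,1],h[...,2]
    with np.errstate(all='ignore'): m=(abs(X-2)<9)&(Y<20)&(Y>-190)&(Z>58)&(Z<195)
    q=h[m]; print(n,m.sum())
    for lo in range(-190,20,15):
        k=(q[:,1]>=lo)&(q[:,1]<lo+15)
        if k.sum()>3: print('  y',lo+7,'z',np.percentile(q[k,2],[5,50,95]),k.sum())
E
python3 clamp.py
```

```text
18.8 [   1.94 -142.56  142.38] [ 0.5   0.05 -0.51]
scene 175
  y -138 z [147.45 173.87 193.33] 27
  y -123 z [ 77.36 144.98 188.67] 104
  y -108 z [146.07 151.61 174.23] 15
  y -93 z [142.19 152.86 159.06] 13
  y -18 z [58.22 59.24 60.67] 4
  y -3 z [58.24 58.9  60.85] 8
top 44
  y -123 z [60.89 86.2  88.15] 5
  y -108 z [ 92.92 146.64 154.71] 23
  y -93 z [147.68 151.94 156.08] 14
```

carry_out:
  rows: [0.02,0,0,0,0,0,0.02,0,0,0,0,0,0.02,0,0,0,0,0,0.02,0,0,0,0,0,0.02,0,0,0,0,0,0.02,0,0,0,0,0,0,0,0,0,0,0,0,0,0,0,0,0]

```text
t: 19.57
ee_pos: [0.5429, -0.0931, 0.1428]
ee_rot: [[0.034, 0.999, 0.0], [0.999, -0.034, 0.001], [0.001, 0.0, -1.0]]
ft_force: [-0.5, 0.5, 0.1]
finger_gap: 0.0001
finger_force: 0.0
```

```bash
python3 clamp.py
```

```text
19.5667 [   2.46 -113.05  142.82] [-0.46  0.51  0.13]
scene 134
  y -123 z [ 75.91  86.87 102.2 ] 7
  y -108 z [109.86 160.71 192.42] 38
  y -93 z [131.66 154.61 179.96] 32
  y -78 z [134.34 167.59 179.86] 39
  y -63 z [134.86 140.92 144.29] 9
top 42
  y -78 z [127.48 168.23 177.16] 21
  y -63 z [132.87 135.83 140.33] 15
```

carry_out:
  rows: [0,0,0,0,0,0,0,0,0,0,0,0,0,0,0,0,0,0,0,0,0,0,0,0,0,0,0,0,0,0,0,0,0,0,0,0,0,0,0,0,0,0,0,0,0,0,0,0]

```text
t: 20.33
ee_pos: [0.5428, -0.0939, 0.1428]
ee_rot: [[0.035, 0.999, 0.0], [0.999, -0.035, 0.0], [0.0, 0.0, -1.0]]
ft_force: [0.2, 0.0, -0.1]
finger_gap: 0.0005
finger_force: 0.0
```

carry_out:
  rows: [0,0,0,0,0,0,0,0,0,0,0,0,0,0,0,0,0,0,0,0,0,0,0,0,0,0,0,0,0,0,0,0,0,0,0,0,0,0,0,0,0,0,0,0,0,0,0,0]

```text
t: 21.0
ee_pos: [0.5428, -0.0939, 0.1428]
ee_rot: [[0.035, 0.999, 0.0], [0.999, -0.035, -0.0], [-0.0, 0.0, -1.0]]
ft_force: [0.4, -0.1, -0.3]
finger_gap: -0.0001
finger_force: 0.0
```

```bash
python3 clamp.py
```

```text
21.0 [   2.4  -113.91  142.78] [ 0.44 -0.12 -0.35]
scene 142
  y -123 z [ 81.02  90.72 108.24] 8
  y -108 z [117.27 157.5  190.13] 38
  y -93 z [124.86 156.69 177.71] 32
  y -78 z [136.55 165.8  179.23] 40
  y -63 z [131.35 138.42 142.33] 8
  y -3 z [58.66 59.31 61.58] 5
  y 12 z [58.16 59.05 61.49] 5
top 41
  y -78 z [126.6  169.81 177.33] 22
  y -63 z [131.68 136.37 139.59] 15
```

carry_out:
  rows: [0.02,0,0,0,0,0,0.02,0,0,0,0,0,0.02,0,0,0,0,0,0.02,0,0,0,0,0,0.02,0,0,0,0,0,0.02,0,0,0,0,0,0,0,0,0,0,0,0,0,0,0,0,0]

```text
t: 21.77
ee_pos: [0.5438, -0.0632, 0.1428]
ee_rot: [[0.034, 0.999, -0.0], [0.999, -0.034, 0.0], [0.0, -0.0, -1.0]]
ft_force: [0.1, -0.5, 0.5]
finger_gap: 0.0002
finger_force: 0.0
```

carry_out:
  rows: [0,0,0,0,0,0,0,0,0,0,0,0,0,0,0,0,0,0,0,0,0,0,0,0,0,0,0,0,0,0,0,0,0,0,0,0,0,0,0,0,0,0,0,0,0,0,0,0]

```text
t: 22.43
ee_pos: [0.5439, -0.064, 0.1428]
ee_rot: [[0.035, 0.999, -0.0], [0.999, -0.035, 0.0], [0.0, -0.0, -1.0]]
ft_force: [-0.6, 0.7, -0.4]
finger_gap: 0.0001
finger_force: 0.0
```

```bash
python3 clamp.py
```

```text
22.4333 [  2.41 -83.94 142.77] [-0.57  0.65 -0.4 ]
scene 210
  y -138 z [70.88 72.24 74.81] 4
  y -123 z [73.75 78.14 86.17] 13
  y -108 z [83.96 88.49 94.43] 20
  y -93 z [ 92.26  99.6  104.2 ] 18
  y -78 z [102.13 149.6  191.  ] 44
  y -63 z [106.22 118.25 124.25] 22
  y -48 z [ 90.95 121.96 134.6 ] 39
  y -33 z [ 96.88 135.74 143.61] 30
  y -18 z [ 58.28  95.82 135.48] 10
  y -3 z [58.99 59.87 61.77] 6
  y 12 z [58.74 59.57 60.71] 4
top 73
  y -123 z [69.54 73.59 79.86] 16
  y -48 z [ 88.91 124.04 129.23] 11
  y -33 z [ 91.87 131.9  139.94] 34
  y -18 z [125.64 130.37 134.79] 10
```

carry_out:
  rows: [0,0,0,0,0,0,0,0,0,0,0,0,0,0,0,0,0,0,0,0,0,0,0,0,0,0,0,0,0,0,0,0,0,0,0,0,0,0,0,0,0,0,0,0,0,0,0,0]

```text
t: 23.2
ee_pos: [0.5439, -0.0639, 0.1428]
ee_rot: [[0.035, 0.999, -0.0], [0.999, -0.035, 0.0], [0.0, -0.0, -1.0]]
ft_force: [0.9, -0.5, 0.5]
finger_gap: -0.0003
finger_force: 0.0
```

carry_out:
  rows: [0,0,0,0,0,0,0,0,0,0,0,0,0,0,0,0,0,0,0,0,0,0,0,0,0,0,0,0,0,0,0,0,0,0,0,0,0,0,0,0,0,0,0,0,0,0,0,0]

```text
t: 23.87
ee_pos: [0.5439, -0.0639, 0.1428]
ee_rot: [[0.035, 0.999, 0.0], [0.999, -0.035, 0.0], [0.0, 0.0, -1.0]]
ft_force: [-0.3, 0.1, 0.2]
finger_gap: -0.0
finger_force: 0.0
```

```bash
python3 clamp.py
```

```text
23.8667 [  2.43 -83.89 142.79] [-0.29  0.09  0.21]
scene 222
  y -123 z [71.51 74.53 78.31] 18
  y -108 z [72.8 75.9 78.6] 20
  y -93 z [70.77 73.83 77.27] 19
  y -78 z [ 73.14 149.18 193.4 ] 50
  y -63 z [65.02 73.43 76.53] 23
  y -48 z [64.25 73.79 77.84] 24
  y -33 z [67.18 75.86 79.78] 23
  y -18 z [67.77 74.08 80.66] 26
  y -3 z [60.31 67.62 75.3 ] 14
  y 12 z [58.06 58.35 59.07] 4
top 104
  y -123 z [68.61 72.71 75.56] 16
  y -48 z [66.82 70.24 74.07] 12
  y -33 z [68.6  71.42 74.92] 28
  y -18 z [65.18 71.35 75.9 ] 30
  y -3 z [63.86 70.07 75.74] 17
```

The arm lies level, with its top at about 74 mm all along. I'll press the grip lightly to make sure it's fully seated.

carry_out:
  rows: [0.1,0,0,0,0,0,0.1,0,0,0,0,0,0.01,0,0.04,0,0,0,0,0,0.08,0,0,0,0,0,0.07,0,0,0,0,0,0.05,0,0,0,0,0,0.01,0,0,0,0,0,0,0,0,0]

```text
t: 24.63
ee_pos: [0.5447, -0.0116, 0.0791]
ee_rot: [[0.035, 0.999, -0.003], [0.999, -0.035, 0.0], [0.0, -0.003, -1.0]]
ft_force: [0.0, 0.6, 0.3]
finger_gap: 0.0002
finger_force: 0.0
```

carry_out:
  rows: [0,0,0.006,0,0,0,0,0,0.006,0,0,0,0,0,0,0,0,0]

```text
t: 24.88
ee_pos: [0.5463, -0.0116, 0.0778]
ee_rot: [[0.035, 0.999, 0.001], [0.999, -0.035, -0.0], [-0.0, 0.001, -1.0]]
ft_force: [0.2, 0.2, -1.3]
finger_gap: -0.0001
finger_force: 0.0
```

carry_out:
  rows: [0,0,0.005,0,0,0,0,0,0.004,0,0,0,0,0,0,0,0,0]

```text
t: 25.13
ee_pos: [0.5458, -0.0115, 0.0752]
ee_rot: [[0.035, 0.999, 0.0], [0.999, -0.035, -0.0], [-0.0, 0.0, -1.0]]
ft_force: [-0.0, 0.0, -1.0]
finger_gap: -0.0001
finger_force: 0.0
```

carry_out:
  rows: [0,0,0.004,0,0,0,0,0,0.002,0,0,0,0,0,0,0,0,0]

```text
t: 25.38
ee_pos: [0.5458, -0.0115, 0.0748]
ee_rot: [[0.035, 0.999, 0.001], [0.999, -0.035, -0.0], [-0.0, 0.001, -1.0]]
ft_force: [-2.0, -0.8, 9.3]
finger_gap: -0.0002
finger_force: 4.6
```

Contact came at 74.8 mm with 9 N, so the arm is fully down. I'll retreat and check everything.

carry_out:
  rows: [0,0,-0.02,0,0,0,0,0,-0.08,0,0,0,0,0,-0.14,0,0,0,0,0,-0.14,0,0,0,0,0,-0.14,0,0,0,0,-0.12,-0.1,0,0,0,0,-0.12,0,0,0,0,0,0,0,0,0,0]

```text
t: 26.05
ee_pos: [0.4805, -0.0089, 0.23]
ee_rot: [[0.035, 0.999, -0.002], [0.999, -0.035, 0.0], [-0.0, -0.002, -1.0]]
ft_force: [-1.3, 0.5, -0.0]
finger_gap: 0.0004
finger_force: 0.0
```

```bash
python3 clamp.py; python3 - <<'E'
from two import *
look('scene'); look('top')
cv2.imwrite('pics/g.png',cv2.resize(load('scene')['frame'][90:300,100:400,::-1],(800,560),interpolation=cv2.INTER_CUBIC))
E
```

```text
26.05 [-62.86 -31.08 230.03] [-1.27  0.47 -0.05]
scene 204
  y -123 z [71.26 74.64 79.3 ] 21
  y -108 z [69.93 73.31 79.85] 22
  y -93 z [64.58 74.19 76.91] 20
  y -78 z [68.71 75.18 80.07] 23
  y -63 z [68.09 74.61 77.54] 27
  y -48 z [69.53 74.78 79.27] 23
  y -33 z [66.71 74.8  77.93] 24
  y -18 z [65.06 72.82 78.39] 24
  y -3 z [58.89 70.54 80.66] 15
  y 12 z [58.62 60.16 61.86] 4
top 10
  y -123 z [69.87 74.24 77.92] 8
scene
  railL 61 med [-26.92 113.44  14.58] lo [-33.59  51.27  10.25] hi [-17.83 144.07  17.39] rect [-25.3  95.5] [17.3 98.2] 1.4
  railR 122 med [27.22 87.49 13.89] lo [16.94 43.22 10.53] hi [ 34.61 141.28  17.6 ] rect [25.7 92.4] [ 19.3 104.2] 1.2
  bridge 275 med [ 8.31  3.6  55.41] lo [-30.81 -28.85  48.89] hi [35.09 28.75 61.2 ] rect [ 1.4 -0.9] [60.6 69.5] 89.2
  bar -90 45 med [ 12.97 -49.7   38.08] lo [-18.68 -60.95  32.14] hi [ 21.14 -29.51  51.99] rect [ -0.7 -45.2] [30.5 45. ] 85.3
  bar 32 114 med [ 2.94 51.26 36.49] lo [-15.46  32.31  30.24] hi [19.1  69.19 42.53] rect [ 1.8 50.9] [37.8 35.1] 89.3
  bar 70 87 med [ 2.58 84.61 36.89] lo [-16.11  71.34  30.49] hi [18.57 97.46 43.79] rect [ 0.7 84.7] [27.7 36.5] 86.7
top
  railL 112 med [-24.35  94.99  12.78] lo [-33.51  43.85  10.07] hi [-16.95 142.76  17.45] rect [-25.4  93.4] [ 16.8 100.8] 1.1
  railR 89 med [ 29.07 102.64  12.72] lo [21.56 43.13 10.17] hi [ 35.97 142.01  17.24] rect [27.5 92.8] [ 17.5 104.5] 1.3
  bridge 143 med [ 2.23 22.06 53.58] lo [-29.73  12.26  48.07] hi [35.07 31.79 60.33] rect [ 2.9 20.4] [66.3 22.5] 0.6
  bar 32 119 med [ 1.9  53.19 34.51] lo [-14.27  34.1   30.54] hi [19.23 69.59 39.5 ] rect [ 2.2 51.9] [34.3 35.5] 0.4
  bar 70 92 med [ 1.75 85.4  35.  ] lo [-14.96  72.41  30.67] hi [17.94 98.48 41.44] rect [ 1.7 85.5] [33.5 25.8] 1.0
```

View pics/g.png

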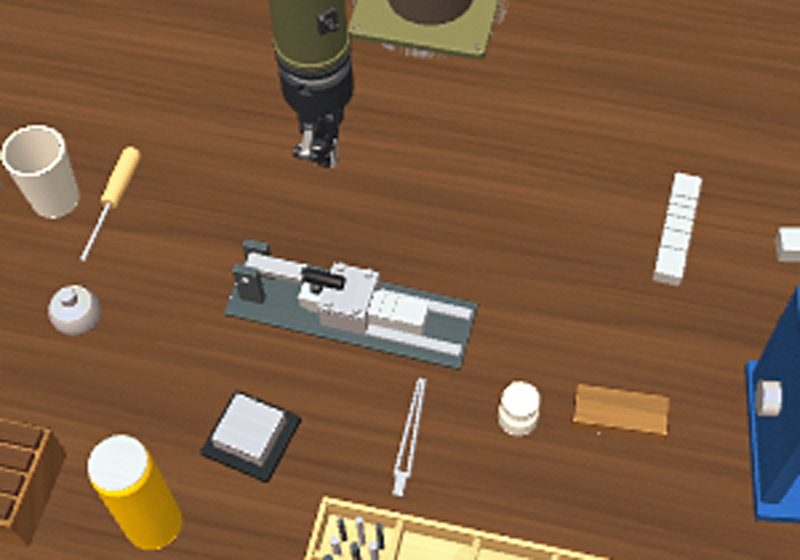

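The picture shows the bar seated under the bridge, with its tail at px (420,310). The clamp arm lies level over the nose at (315,285), the gripper is clear at (315,150), and the other things are undisturbed. I'll hand in.

carry_out:
  rows: [0,0,0,0,0,0,0,0,0,0,0,0,0,0,0,0,0,0,0,0,0,0,0,0]

```text
t: 26.58
ee_pos: [0.4861, -0.0094, 0.228]
ee_rot: [[0.035, 0.999, -0.001], [0.999, -0.035, 0.0], [0.0, -0.001, -1.0]]
ft_force: [-0.3, 0.3, -0.7]
finger_gap: -0.0
finger_force: 0.0
```

```bash
python3 -c "
from rig import order; print(order.hand_in())"
```

```text
the job is handed in; nothing more can be done
None
```

The job is handed in at about 27 s of the 64 s allowed: the bar dropped over the key and lies flat under the bridge, the clamp was then swung fully down onto its nose, and the other items look undisturbed; no verdict came back.

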